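# Set the path length of a sample cell with its knurled wheel

## Task

Set the path length of the sample cell on the bench: with a fingertip on top of its half-sunk knurled wheel, roll the wheel until the black pointer stands in the notch of the brass gauge slide. Then press the clamp lever fully down to lock the setting. Keep off the windows, the sliding carriage and the gauge slide, do not lift or shove the cell, and leave the things round it where they stand.

Things in the scene. Friction and masses are not known exactly. Their poses are not given: they have to be found in the camera images.
- cell: Sample cell, a loose 5 kg instrument: grey plate 175 x 304 mm on rubber feet, its top 18 mm above the bench. Origin on the bench, 7.5 mm behind the plate's middle. Its y runs along the long side from the knurled wheel to the clamp lever, its x from the front (wheel, lever grip; facing the robot) to the two windows at the back. z = 0 is the bench.
- carriage: Moving part driven by the wheel: black window holder (72 mm wide, at cell x 0..71 mm, top z = 92 mm, white cap to 110 mm), the steel rack bar along y at cell x = -35 mm (top z = 52.5 mm) and the black pointer. Slides 48 mm along the cell's y, the gap to the fixed window closing towards +y. Its origin is the cell's when fully open. Not to be touched.
- fixed_window: Black window holder fixed on the cell at y 40..64 mm, x 0..71 mm, top z = 92 mm, white caps to 110 mm; its origin and axes are the cell's. Not to be touched.
- wheel_top (a point): Highest point of the knurled steel wheel, at (-75, -88, 58) mm on the cell. Radius 26 mm, 16 mm wide, axis along the cell's x, so its top rolls along y. It is sunk between aluminium cheeks 20 mm apart and 10 mm lower than its top; nothing near it is higher than its top. A fingertip pressed on the top with 5 to 15 N turns it by friction; it stays where it is left.
- wheel (a joint): Turning of the wheel in rad, growing as its top moves to the cell's +y (towards the lever). One radian is 26 mm of rim and moves the carriage with its pointer 12 mm to +y, closing the gap. It can be rolled back. A light friction of about 1.5 N at the rim.
- pointer (a point): Tip of the slim black pointer (2 mm wide) on the carriage. It points to the cell's -x and moves with the carriage along y.
- gauge: Small brass gauge slide, 18 mm wide, on the scale ledge in front of the pointer, screwed tight (a small dark screw at its front). Its origin has the x and z of the cell's origin and the y of the notch. Not to be touched.
- gauge_notch (a point): Middle of the 5 mm wide notch of the brass gauge slide; it opens towards the pointer, 2 mm in front of the pointer's tip, at the same height. The pointer stands in the notch when both have the same y in the cell's frame. At the start the notch is 11 to 42 mm farther to +y than the pointer.
- lever_hinge (a point): Hinge of the clamp lever, at (-18, 98, 56) mm on the cell; its axis runs along the cell's y.
- lever_pad (a point): Top of the lever's black grip, 67 mm from the hinge, 12 mm from the free end. The grip is 36 mm long, 18 mm wide, 10 mm thick and points to the cell's -x. With the lever down this point is at about (-84, 98, 66) mm on the cell.
- lever (a joint): Angle of the clamp lever in rad: 0 raised by 34 degrees (free), about 0.6 fully down, nearly level, where its rubber pad presses on the rack bar and locks the carriage. Held by friction: about 6 N on the grip moves it, about 15 N seats it; it stays where it is left.
- petri_dish: Bystander, loose: shallow glass dish, 74 mm across, 14 mm high. Origin at the middle of its underside.
- dropper: Bystander, loose: small brown dropper bottle, 37 mm across, 108 mm high. Origin at the middle of its underside.
- stopper: Bystander, loose: brown cork stopper, 33 mm across, 28 mm high. Origin at the middle of its underside.
- tweezers: Bystander, loose: steel tweezers lying flat, 129 mm long. Origin at the middle of its underside.

How it is judged (in metres and radians):
On the way:
1. the pointer is rolled into the gauge notch (within 2 mm of its middle) and at rest while the clamp lever is still raised (y of pointer in the frame of gauge_notch between -0.002 and 0.002 m and value of joint lever below 0.3 rad and velocity of joint wheel between -0.2 and 0.2 rad/s), for 0.3 s.
At the end, for the whole second after the job is handed in: The pointer stands in the gauge notch (within 2 mm of its middle), the clamp lever is fully down (past 0.55 rad of about 0.6), and the carriage and the upright cell are at rest (y of pointer in the frame of gauge_notch between -0.002 and 0.002 m and value of joint lever above 0.55 rad and velocity of joint wheel between -0.2 and 0.2 rad/s and linear speed of cell below 0.01 m/s and angle between cell's own z axis and vertical below 0.05 rad); the robot touches nothing.
It fails at once if the cell is lifted (6 mm) or shoved along the bench (15 mm) (height (world z) of cell above 0.006 m or distance of cell from where it was at the start of the episode above 0.015 m).
It fails at once if the windows, carriage, rack or pointer are touched (contact force between any of the fingers, the arm and carriage above 0.5 N or contact force between any of the fingers, the arm and fixed_window above 0.5 N).
It fails at once if the gauge slide is touched (contact force between any of the fingers, the arm and gauge above 0.5 N).
It fails at once if a bystander is moved by 15 mm or lifted (distance of any of petri_dish, dropper, stopper, tweezers from where it was at the start of the episode above 0.015 m).
It also fails if it takes over 48 s, if anything falls off the work surface, if the arm or the gripper's body presses on something with over 40 N, if the wrist force passes 120 N, or if a joint passes its speed limit or range.

## Robot

A 6-joint arm with a two-finger parallel gripper is mounted at the origin on a cart in front of the work surface, level with it; the furniture and walls round the work are solid. World frame = base frame: x ahead of the robot, y to its left, z up, the work surface at z = 0. Lengths are in m, angles in degrees, forces in N, time in s.
With the tool pointing down it reaches from about 0.25 to 0.725 m from the base axis. Payload 9.7 kg.
Tool frame: the origin (TCP) lies on the centre line of the jaws, within the pads' length; the fingertips stand 19 mm ahead of it and the grasp point (between the pads) is the TCP; z points along the fingers, y is the direction in which the jaws open and shut (so a half turn about z gives the same grasp; the last joint's range is limited). The gripper opens to 85 mm and grips with 20 to 120 N. Pads are 22 mm wide; open, the fingers measure 114 mm over their backs; the gripper's body (76 mm by 85 mm) begins 54 mm behind the grasp point. The pads swing forward as they close: fully open they stand 13 mm farther back than shut.
Start: joints at [71.906, 4.979, 10.078, 95.1, 0, 90], TCP at [0.171, 0.523, 0.25] pointing down, gripper open.
Joint ranges: [-179.16, 179.16], [-48.56, 103.87], [-65.8, 70.77], [-126.05, 130.52], [-82.76, 87.17], [-180, 180]. Speed limits (degrees/s): [127.2, 127.2, 147.25, 180, 180, 180].

## Interface

Orientations are given as [roll, pitch, yaw] about the fixed x, y, z axes, in that order (R = Rz(yaw) Ry(pitch) Rx(roll)).
In Python, from workcell import bot gives the robot as it stands.
- The arm moves only by the tool servo_tool, never from a script. Its argument "motion" is a list that holds one entry, the list of rows, each a list of 6 numbers: the shift along the tool's x, y, z in mm, then the turn, a rotation vector about the tool's x, y, z in rad. A call has 1 to 5 rows; each row shifts and turns the commanded pose from where the row before left it, along the tool's axes as they then stand; what a row does not reach is not made up. A row lasts 1/10 s, in which the tool goes at most 50 mm and 8.59 degrees, less where a joint would pass 70% of its speed; a pose out of reach is approached as far as the arm can. A call is refused whole if a number of a shift passes 50 or a number of a turn 0.15, either way. A call with a gripper value outside its range is refused whole. "gripper" is the finger opening in mm, from 0 to 85.4, set as the call begins (left out, the last holds). The fingers move at their own pace and stop on an object; "newtons" is the grip in N (left out, the last holds). Time passes only in rows, so rows that do not move let the fingers close. It gives the time, the measured TCP pose, the force and the opening at its end, in the units of the state.
- bot.get_obs(): the state, without advancing time (a new reading comes with each control period).
- bot.camera(name): name is "side" or "top" or "wrist"; returns a dict with "color" (384x512x3 uint8, red, green, blue), "fx", "fy", "cx", "cy" (pixels), "k1" (the pictures are not rectified: a ray, as slopes to the right and down, at radius r is drawn at 1 + k1 r^2 times it, then the intrinsics apply), "R" (3x3) and "t" (3): a world point X has camera coordinates R X + t. Camera axes: x right, y down, z forward; pixel columns grow to the right and rows downward; lengths in m; the calibration is good to about 2 mm. A picture is of the moment at which its call begins. There is no depth.
- bot.job_done(): hands the job in, once; it reports no verdict.
Trained networks look in a picture, given as the dict that the camera call returned (one of the last four; its "shot" number tells which), for a name from the list of things; names that differ only in an ending like _2 or _b are one class to them, and where a whole thing is asked for, a point or a joint stands for the part that bears it (a point fixed in the world has none). Each returns a list of dicts, best first, with "confidence" (0 to 1); they miss things now and then, are a little off and sometimes report something else, mostly with a low value. They report only what shows in the picture. A call takes as long as a camera call.
- bot.look_for(picture, label): "rect" ([left, top, width, height] in pixels, round what is visible of it).
The state is a dict: "time": time; "q": joint angles; "qd": joint speeds; "joint_efforts": joint torques, N m; "ee_pos": TCP position; "tcp_rot": TCP orientation; "wrist_force": force on the tool from outside, world axes, zero at the start; "torque": the same for the moment, N m; "opening": finger opening in m.
Only numpy, scipy, OpenCV 4.12 (cv2) and the standard library are available. Lean on these libraries where they do the work, as an engineer would, in place of code of your own. Each camera call takes 0.05 s, during which the arm holds its last target.

## Working session

There is one attempt and no reset: what is moved stays moved. The work goes in short steps, Python scripts to look and compute and a tool call to move; the robot and the scene stay as the last step left them, time stands still between calls to the robot, and variables do not carry over. Pictures are saved under pics/ and viewed, and the job is handed in when it is done.

Besides the shell and the picture viewer there is one more tool, called as name([rows], argument=value, ...), one row to a line, values as JSON. servo_tool: Moves the arm, as the interface text tells. Its arguments: {"type":"object","properties":{"motion":{"type":"array","items":{"type":"array","items":{"type":"array","items":{"type":"number"}}}},"gripper":{"type":"number"},"newtons":{"type":"number"}},"required":["motion"]}

```bash
mkdir -p pics; ls; cat > h.py <<'E'
import numpy as np, cv2, pickle
from workcell import bot
def shot(n,f):
    p=bot.camera(n); cv2.imwrite('pics/'+f+'.png',cv2.cvtColor(p['color'],cv2.COLOR_RGB2BGR)); 
    pickle.dump(p,open('pics/'+f+'.pkl','wb')); return p
def proj(p,X):
    X=np.atleast_2d(X); c=X@np.array(p['R']).T+np.array(p['t']); s=c[:,:2]/c[:,2:]; r2=(s**2).sum(1,keepdims=True)
    s=s*(1+p['k1']*r2); return s*[p['fx'],p['fy']]+[p['cx'],p['cy']]
def ray(p,uv):
    d=(np.array(uv,float)-[p['cx'],p['cy']])/[p['fx'],p['fy']]; s=d.copy()
    for _ in range(20): s=d/(1+p['k1']*(s@s))
    R=np.array(p['R']); return -R.T@np.array(p['t']), R.T@np.array([s[0],s[1],1])
def onz(p,uv,z):
    o,d=ray(p,uv); return o+d*(z-o[2])/d[2]
E
python3 - <<'E'
from h import *
print(bot.get_obs())
for n in ['side','top','wrist']:
    p=shot(n,n+'0'); print(n,p['fx'],p['k1'],np.round(-np.array(p['R']).T@p['t'],3),p['R'])
    for l in ['cell','carriage','fixed_window','wheel_top','pointer','gauge','gauge_notch','lever_pad','lever_hinge','dropper','petri_dish','stopper','tweezers']:
        r=bot.look_for(p,l)
        print(l,[(np.round(d['rect']).tolist(),round(d['confidence'],2)) for d in r[:2]])
E
```

```text
pics
{'time': 0.0, 'q': array([7.19080815e+01, 5.00839568e+00, 1.00337582e+01, 9.51005621e+01,
       6.05749676e-04, 8.99987673e+01]), 'qd': array([ 0.0489358 , -0.03461987, -0.0134195 ,  0.05543877, -0.05946538,
       -0.01794155]), 'joint_efforts': array([ 2.05333032e-03, -5.20383489e+01,  4.64810264e+01,  1.62179646e-02,
       -1.04985332e-06,  4.08680501e-05]), 'ee_pos': array([0.17072744, 0.52259992, 0.24960278]), 'tcp_rot': array([-1.79924800e+02, -6.07367073e-04,  1.61909313e+02]), 'wrist_force': array([ 0.09619249, -0.2112542 ,  0.77894154]), 'torque': array([-0.03128383,  0.00998253,  0.01436475]), 'opening': 0.08534062055248712}
side 346.8896699442376 -0.060461355274996735 [ 0.271 -0.652  0.499] [[ 0.89690732 -0.44219092  0.00494475]
 [-0.205749   -0.42717156 -0.88044978]
 [ 0.39143915  0.78866447 -0.47411364]]
cell [([197.0, 176.0, 117.0, 99.0], 0.4), ([192.0, 163.0, 17.0, 31.0], 0.31)]
carriage [([221.0, 188.0, 64.0, 62.0], 0.65)]
fixed_window [([244.0, 179.0, 27.0, 36.0], 0.61), ([219.0, 187.0, 68.0, 62.0], 0.24)]
wheel_top [([196.0, 180.0, 117.0, 95.0], 0.89), ([207.
[... 910 characters left out ...]
58.0, 32.0], 0.77)]
gauge [([265.0, 226.0, 7.0, 10.0], 0.51)]
gauge_notch [([268.0, 229.0, 4.0, 8.0], 0.42)]
lever_pad []
lever_hinge [([222.0, 182.0, 96.0, 57.0], 0.93)]
dropper []
petri_dish [([189.0, 185.0, 21.0, 23.0], 0.94), ([195.0, 222.0, 10.0, 13.0], 0.6)]
stopper [([329.0, 215.0, 13.0, 14.0], 0.55)]
tweezers []
wrist 316.0151400542034 -0.03579529406510808 [0.102 0.546 0.374] [[ 3.11262076e-01  9.50323691e-01  8.95700195e-04]
 [ 9.10356591e-01 -2.98441743e-01  2.86676477e-01]
 [ 2.72702762e-01 -8.84161088e-02 -9.58027033e-01]]
cell []
carriage []
fixed_window []
wheel_top []
pointer []
gauge []
gauge_notch []
lever_pad []
lever_hinge []
dropper []
petri_dish []
stopper []
tweezers []
```

```bash
python3 - <<'E'
import cv2
a=cv2.imread('pics/side0.png')[140:320,160:380]; b=cv2.imread('pics/top0.png')[160:270,160:360]
cv2.imwrite('pics/s0z.png',cv2.resize(a,None,fx=3.5,fy=3.3,interpolation=2)); cv2.imwrite('pics/t0z.png',cv2.resize(b,None,fx=4,fy=4,interpolation=2))
E
```

```text
(no output)
```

View pics/s0z.png

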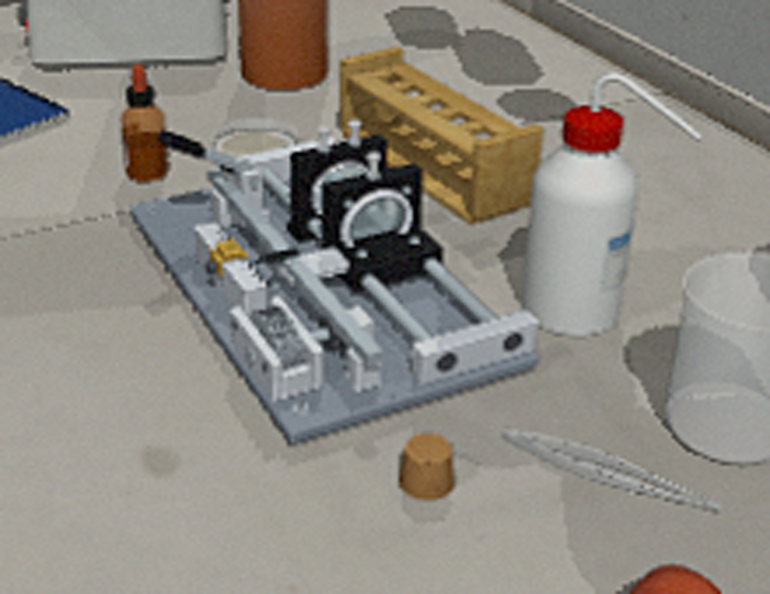

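View pics/t0z.png

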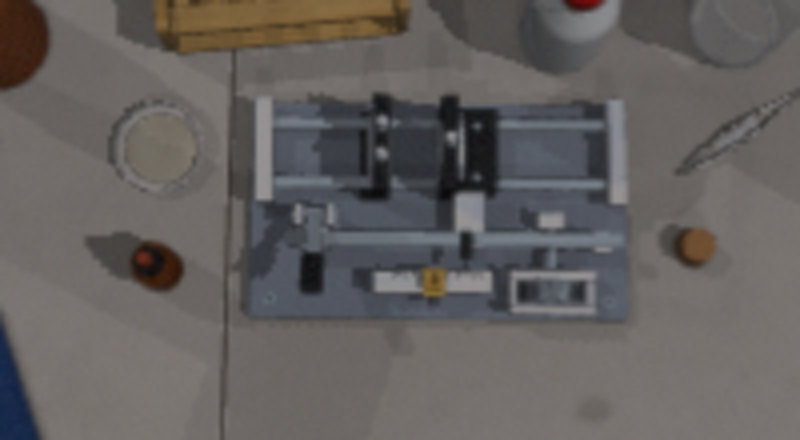

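View pics/top0.png

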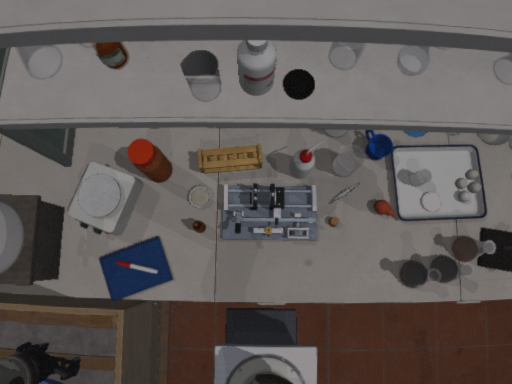

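```bash
python3 - <<'E'
from h import *
p=pickle.load(open('pics/top0.pkl','rb'))
f=lambda x,y:np.array([160+x/4-.375,160+y/4-.375])
for q,z in [((248,318),.018),((628,320),.018),((248,102),.018),((628,102),.018),((553,292),.058),((433,282),.04),((467,240),.045),((312,272),.1),((695,248),.028),((158,270),.05)]:
    print(q,np.round(onz(p,f(*q),z),4))
E
```

```text
(248, 318) [0.4801 0.1423 0.018 ]
(628, 320) [ 0.4822 -0.1598  0.018 ]
(248, 102) [0.6553 0.1471 0.018 ]
(628, 102) [ 0.6593 -0.1628  0.018 ]
(553, 292) [ 0.5008 -0.0951  0.058 ]
(433, 282) [ 0.5089 -0.0036  0.04  ]
(467, 240) [ 0.5416 -0.0297  0.045 ]
(312, 272) [0.5102 0.0883 0.1   ]
(695, 248) [ 0.5392 -0.2125  0.028 ]
(158, 270) [0.5144 0.2105 0.05  ]
```

```bash
python3 - <<'E'
import numpy as np
d=np.array([.329,-.613]);d=d/np.hypot(*d)*45
for i in range(10):
    y=np.radians(161.9)-0.14*min(i,9); c,s=np.cos(y),np.sin(y)
    print(np.round([d@[c,s],d@[s,-c]]))
E
```

```text
[-33. -31.]
[-37. -26.]
[-40. -21.]
[-42. -15.]
[-44.  -9.]
[-45.  -3.]
[-45.   3.]
[-44.  10.]
[-42.  16.]
[-40.  21.]
```

servo_tool([
  [[-33, -31, 0, 0, 0, 0.14], [-37, -26, 0, 0, 0, 0.14], [-40, -21, 0, 0, 0, 0.14], [-42, -15, 0, 0, 0, 0.14], [-44, -9, 0, 0, 0, 0.14]],
], gripper=0, newtons=40)

```text
time: 2.6
ee_pos: [0.2784, 0.3232, 0.2504]
tcp_rot: [180.0, -0.0, 121.5]
wrist_force: [0.8, 0.4, 0.7]
opening: 0.0124
```

servo_tool([
  [[-45, -3, 0, 0, 0, 0.14], [-45, 3, 0, 0, 0, 0.14], [-44, 10, 0, 0, 0, 0.14], [-42, 16, 0, 0, 0, 0.14], [0, 0, 0, 0, 0, 0]],
])

```text
time: 3.1
ee_pos: [0.3648, 0.162, 0.2505]
tcp_rot: [179.9, 0.0, 89.1]
wrist_force: [0.4, 0.2, -0.3]
opening: 0.0
```

servo_tool([
  [[-44, 23, 0, 0, 0, 0], [-44, 23, 0, 0, 0, 0], [-44, 23, 0, 0, 0, 0], [-44, 23, 0, 0, 0, 0], [-44, 23, 0, 0, 0, 0]],
])

```text
time: 3.6
ee_pos: [0.4777, -0.0562, 0.2505]
tcp_rot: [180.0, -0.0, 89.8]
wrist_force: [1.4, 1.4, 0.5]
opening: -0.0002
```

servo_tool([
  [[-26, 21, 0, 0, 0, 0], [0, 0, 0, 0, 0, 0]],
])

```text
time: 3.8
ee_pos: [0.4994, -0.0832, 0.2491]
tcp_rot: [-179.9, 0.0, 89.6]
wrist_force: [-0.7, 1.1, -0.8]
opening: -0.0
```

```bash
python3 - <<'E'
from h import *
p=shot('wrist','w1'); print(bot.get_obs()['ee_pos'],bot.get_obs()['tcp_rot'],p['R'],-np.array(p['R']).T@p['t'])
cv2.imwrite('pics/w1z.png',cv2.resize(cv2.imread('pics/w1.png'),(800,600),interpolation=2))
E
```

```text
[ 0.49847635 -0.08172068  0.24944628] [-1.79916375e+02 -2.14309765e-02  8.96256314e+01] [[ 9.99967714e-01 -8.03534816e-03 -5.87176535e-05]
 [-7.68413683e-03 -9.58347123e-01  2.85502620e-01]
 [-2.35038485e-03 -2.85492952e-01 -9.58377927e-01]] [ 0.50089842 -0.0100601   0.37268534]
```

View pics/w1z.png

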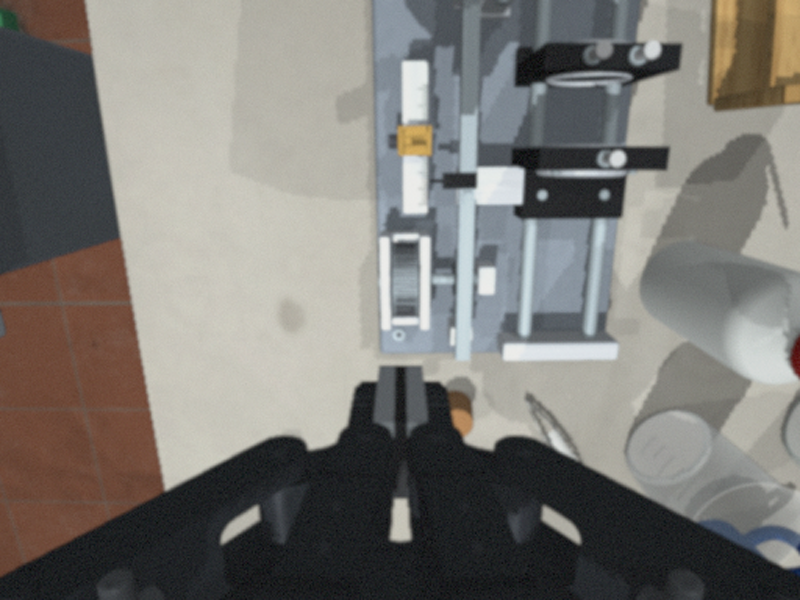

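```bash
python3 - <<'E'
from h import *
p=pickle.load(open('pics/w1.pkl','rb'))
f=lambda x,y:np.array([(x+.5)*.64-.5,(y+.5)*.64-.5])
for n,q,z in [('corner FR',(380,353),.018),('front edge top',(374,5),.018),('edge mid',(377,180),.018),('wheel',(404.5,278),.058),('cheekL',(386,283),.048),('cheekR',(425,283),.048),('winR end',(509,353),.03),('pointer tip',(430,181),.04),('notch',(433,140),.04),('gauge body',(414,140),.04)]:
    print(n,np.round(onz(p,f(*q),z),4))
img=cv2.imread('pics/w1.png')[20:235,230:330]
cv2.imwrite('pics/w1c.png',cv2.resize(img[40:190],None,fx=4,fy=4,interpolation=2))
E
```

```text
corner FR [ 0.484  -0.1578  0.018 ]
front edge top [0.4848 0.083  0.018 ]
edge mid [ 0.4845 -0.0273  0.018 ]
wheel [ 0.5031 -0.0882  0.058 ]
cheekL [ 0.4905 -0.0941  0.048 ]
cheekR [ 0.517  -0.0943  0.048 ]
winR end [ 0.5812 -0.1536  0.03  ]
pointer tip [ 0.5203 -0.0272  0.04  ]
notch [ 0.522  -0.0014  0.04  ]
gauge body [ 0.5098 -0.0013  0.04  ]
```

View pics/w1c.png

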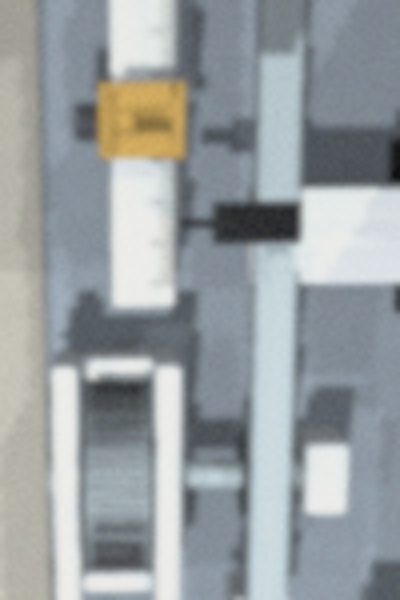

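servo_tool([
  [[-11, 3, 45, 0, 0, 0], [-10, 2, 45, 0, 0, 0], [0, 0, 45, 0, 0, 0], [0, 0, 22, 0, 0, 0], [0, 0, 0, 0, 0, 0]],
])

```text
time: 4.35
ee_pos: [0.5005, -0.1002, 0.0902]
tcp_rot: [-179.7, -0.1, 89.8]
wrist_force: [0.3, 0.2, 0.2]
opening: 0.0
```

servo_tool([
  [[0, 0, 0, 0, 0, 0], [0, 0, 3, 0, 0, 0], [0, 0, 0, 0, 0, 0]],
])

```text
time: 4.65
ee_pos: [0.5035, -0.1017, 0.0917]
tcp_rot: [179.9, 0.0, 89.7]
wrist_force: [-0.7, 0.8, -0.5]
opening: 0.0004
```

```bash
python3 - <<'E'
from h import *
p=shot('wrist','w2'); o=bot.get_obs(); print(o['time'],o['ee_pos'],o['tcp_rot'],o['wrist_force'])
cv2.imwrite('pics/w2z.png',cv2.resize(cv2.imread('pics/w2.png'),(800,600),interpolation=2))
print(proj(p,[0.5035,-.0938,.058]))
E
```

```text
4.7 [ 0.50342621 -0.10174236  0.09157633] [1.79888305e+02 1.87444257e-02 8.97326961e+01] [-0.34759112  0.26756738  1.78351788]
[[253.96983758 225.25856682]]
```

View pics/w2z.png

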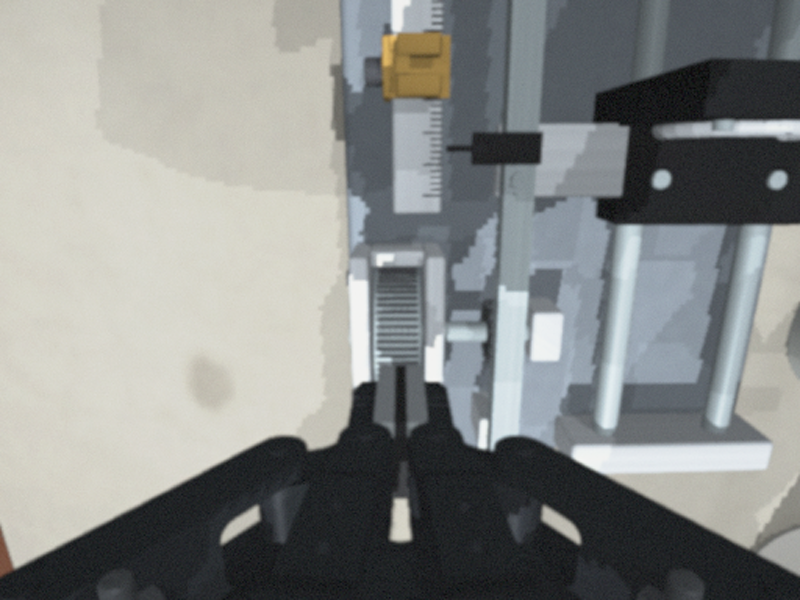

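```bash
python3 - <<'E'
from h import *
a=cv2.imread('pics/w2.png')[0:130,210:360]
cv2.imwrite('pics/w2c.png',cv2.resize(a,None,fx=4.6,fy=4.6,interpolation=0))
E
```

```text
(no output)
```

View pics/w2c.png

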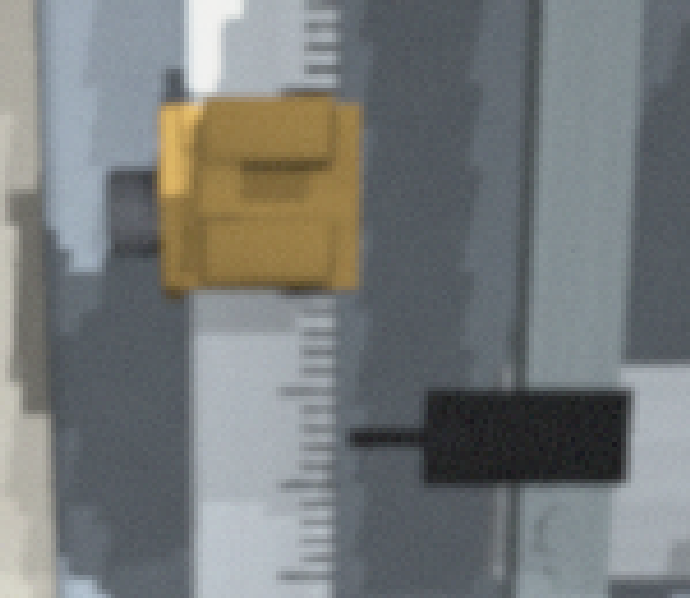

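servo_tool([
  [[-1, 0, 10, 0, 0, 0], [0, 0, 2, 0, 0, 0], [0, 0, 0, 0, 0, 0]],
])

```text
time: 5.0
ee_pos: [0.5024, -0.1028, 0.0776]
tcp_rot: [-179.9, -0.0, 89.7]
wrist_force: [0.8, -0.4, 0.1]
opening: -0.0
```

servo_tool([
  [[0, 1, 1, 0, 0, 0], [0, 0, 0, 0, 0, 0]],
])

```text
time: 5.2
ee_pos: [0.5039, -0.1029, 0.0772]
tcp_rot: [-180.0, 0.0, 89.7]
wrist_force: [-0.5, 1.0, -0.6]
opening: -0.0001
```

servo_tool([
  [[0, 0, 0.5, 0, 0, 0], [0, 0, 0.5, 0, 0, 0], [0, 0, 0, 0, 0, 0]],
])

```text
time: 5.5
ee_pos: [0.5039, -0.1029, 0.0769]
tcp_rot: [180.0, 0.0, 89.7]
wrist_force: [-1.6, -0.6, 3.8]
opening: -0.0
```

servo_tool([
  [[0, 0, 0.8, 0, 0, 0], [0, 0, 0, 0, 0, 0]],
])

```text
time: 5.7
ee_pos: [0.504, -0.1029, 0.0768]
tcp_rot: [179.9, 0.0, 89.7]
wrist_force: [-2.1, 0.1, 10.4]
opening: -0.0003
```

servo_tool([
  [[0, 0, 0.5, 0, 0, 0], [0, 0, 0, 0, 0, 0]],
])

```text
time: 5.9
ee_pos: [0.5041, -0.1029, 0.0767]
tcp_rot: [179.9, 0.0, 89.7]
wrist_force: [-5.3, 1.4, 14.2]
opening: 0.0002
```

servo_tool([
  [[3, -0.5, -0.3, 0, 0, 0], [4, 0, 0, 0, 0, 0], [4, 0, 0, 0, 0, 0], [4, 0, 0, 0, 0, 0], [3, 0, 0, 0, 0, 0]],
])

```text
time: 6.4
ee_pos: [0.5039, -0.0849, 0.0765]
tcp_rot: [179.9, 0.0, 89.7]
wrist_force: [-0.9, -0.3, 6.2]
opening: -0.0001
```

servo_tool([
  [[0, 0, 0, 0, 0, 0]],
])

```text
time: 6.5
ee_pos: [0.5039, -0.0846, 0.0764]
tcp_rot: [179.9, 0.0, 89.7]
wrist_force: [-2.1, 2.2, 8.0]
opening: 0.0003
```

```bash
python3 - <<'E'
from h import *
p=shot('wrist','w3'); o=bot.get_obs(); print(o['time'],o['ee_pos'],o['tcp_rot'],o['wrist_force'])
cv2.imwrite('pics/w3z.png',cv2.resize(cv2.imread('pics/w3.png'),(800,600),interpolation=2))
E
```

```text
6.55 [ 0.50389248 -0.0846447   0.07638924] [ 1.79898550e+02 -1.16594213e-03  8.97315635e+01] [-1.95473111  2.01279777  8.31012766]
```

View pics/w3z.png

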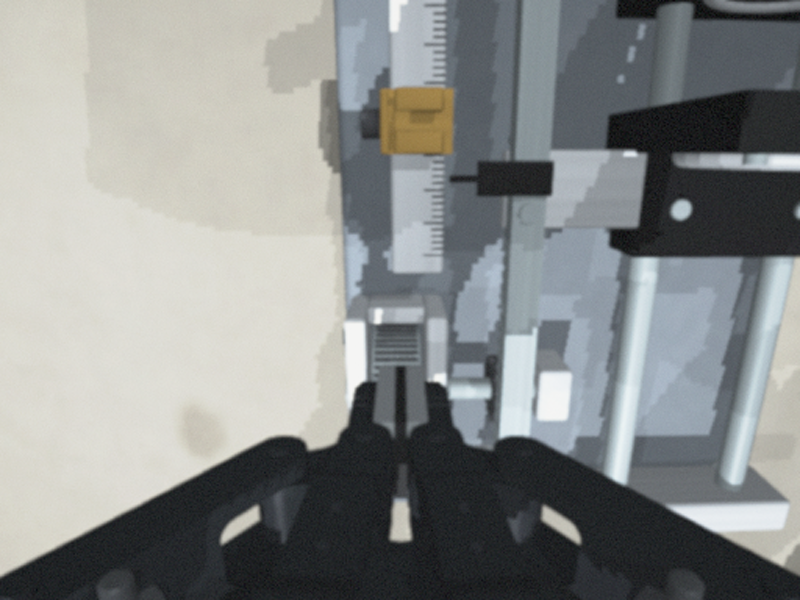

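servo_tool([
  [[0, 0, -5, 0, 0, 0], [-10, 0, 0, 0, 0, 0], [-9, 0, 0, 0, 0, 0], [0, 0, 3, 0, 0, 0], [0, 0, 2, 0, 0, 0]],
])

```text
time: 7.05
ee_pos: [0.5036, -0.1049, 0.0764]
tcp_rot: [179.9, 0.1, 89.6]
wrist_force: [-7.8, -3.0, 25.6]
opening: 0.0004
```

servo_tool([
  [[0, 0, 0, 0, 0, 0], [0, 0, 0, 0, 0, 0]],
])

```text
time: 7.25
ee_pos: [0.5035, -0.1046, 0.0766]
tcp_rot: [179.9, 0.1, 89.7]
wrist_force: [-4.1, -2.5, 13.6]
opening: -0.0
```

servo_tool([
  [[3, 0, -0.3, 0, 0, 0], [4, 0, 0, 0, 0, 0], [4, 0, 0, 0, 0, 0], [4, 0, 0, 0, 0, 0], [4, 0, 0, 0, 0, 0]],
])

```text
time: 7.75
ee_pos: [0.5034, -0.0851, 0.0765]
tcp_rot: [180.0, 0.0, 89.7]
wrist_force: [-0.8, -0.4, 7.4]
opening: 0.0001
```

servo_tool([
  [[0, 0, 0, 0, 0, 0]],
])

```text
time: 7.85
ee_pos: [0.5034, -0.0846, 0.0763]
tcp_rot: [180.0, -0.0, 89.7]
wrist_force: [-3.7, 1.3, 10.2]
opening: -0.0001
```

```bash
python3 - <<'E'
from h import *
p=shot('wrist','w4'); o=bot.get_obs(); print(o['time'],o['ee_pos'],o['tcp_rot'],o['wrist_force'])
a=cv2.imread('pics/w4.png')[30:160,210:360]
cv2.imwrite('pics/w4c.png',cv2.resize(a,None,fx=4.6,fy=4.6,interpolation=0))
E
```

```text
7.9 [ 0.50342143 -0.08462022  0.07633149] [ 1.79961158e+02 -1.69925680e-02  8.97148476e+01] [-2.71618075  2.36533651 10.7876613 ]
```

View pics/w4c.png

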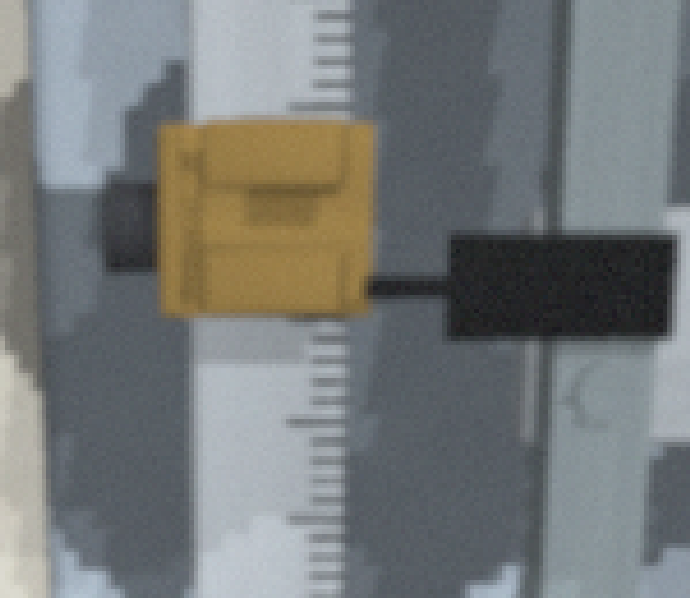

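servo_tool([
  [[0, 0, -5, 0, 0, 0], [-10, 0, 0, 0, 0, 0], [-9, 0, 0, 0, 0, 0], [0, 0, 3, 0, 0, 0], [0, 0, 1.7, 0, 0, 0]],
])

```text
time: 8.4
ee_pos: [0.5035, -0.1048, 0.0765]
tcp_rot: [180.0, 0.1, 89.6]
wrist_force: [-5.5, -2.2, 19.3]
opening: 0.0001
```

servo_tool([
  [[0, 0, 0, 0, 0, 0], [0, 0, 0, 0, 0, 0]],
])

```text
time: 8.6
ee_pos: [0.5034, -0.1044, 0.0767]
tcp_rot: [180.0, 0.1, 89.7]
wrist_force: [-3.2, -1.8, 10.2]
opening: 0.0001
```

servo_tool([
  [[3, 0, 0, 0, 0, 0], [4, 0, 0, 0, 0, 0], [3, 0, 0, 0, 0, 0], [2, 0, 0, 0, 0, 0], [0, 0, 0, 0, 0, 0]],
])

```text
time: 9.1
ee_pos: [0.5034, -0.0919, 0.0768]
tcp_rot: [180.0, 0.0, 89.7]
wrist_force: [-4.3, 0.9, 10.5]
opening: -0.0002
```

```bash
python3 - <<'E'
from h import *
p=shot('wrist','w5'); o=bot.get_obs(); print(o['time'],o['ee_pos'],o['tcp_rot'],o['wrist_force'])
a=cv2.imread('pics/w5.png')[10:140,210:360]
cv2.imwrite('pics/w5c.png',cv2.resize(a,None,fx=4.6,fy=4.6,interpolation=0))
E
```

```text
9.15 [ 0.50336434 -0.09194845  0.07680073] [1.79960923e+02 1.94132399e-02 8.97001140e+01] [-5.12994019  1.05505477 11.66042602]
```

View pics/w5c.png

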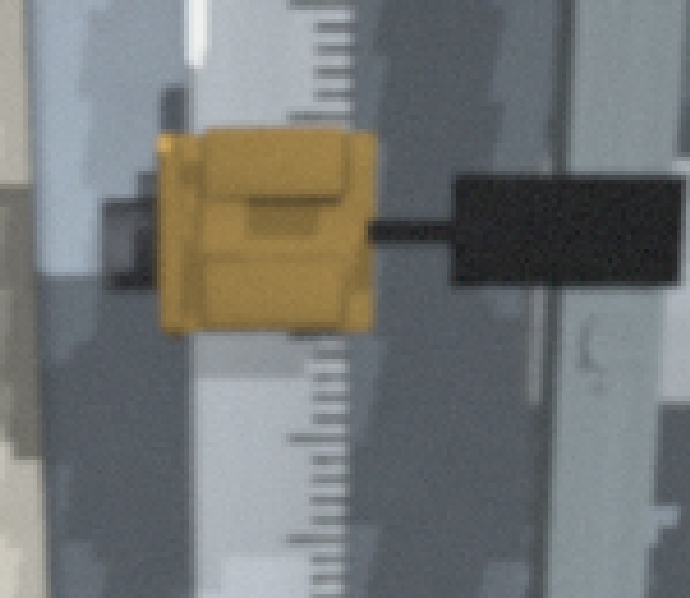

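servo_tool([
  [[0, 0, -10, 0, 0, 0], [16, 0, -10, 0, 0, 0], [0, 0, 0, 0, 0, 0], [0, 0, 0, 0, 0, 0]],
])

```text
time: 9.55
ee_pos: [0.5035, -0.0758, 0.0958]
tcp_rot: [180.0, 0.0, 89.8]
wrist_force: [-0.1, 0.0, -1.0]
opening: -0.0004
```

```bash
python3 - <<'E'
from h import *
p=shot('wrist','w6'); o=bot.get_obs(); print(o['time'],o['ee_pos'],o['tcp_rot'],o['wrist_force'])
print('cam',-np.array(p['R']).T@p['t'])
a=cv2.imread('pics/w6.png')[30:160,210:360]
cv2.imwrite('pics/w6c.png',cv2.resize(a,None,fx=4.6,fy=4.6,interpolation=0))
f=lambda x,y:np.array([210+(x+.5)/4.6-.5,30+(y+.5)/4.6-.5])
for z in (.03,.04,.05): print([np.round(onz(p,f(*q),z)[:2],4) for q in [(300,200),(300,250),(300,300)]])
E
```

```text
9.6 [ 0.50332125 -0.07600073  0.0955021 ] [-1.79977145e+02  4.42087857e-03  8.97326702e+01] [ 0.72694091 -0.8673308  -0.21834547]
cam [ 0.50459477 -0.00270605  0.21939738]
[array([0.5155, 0.0111]), array([0.5156, 0.0052]), array([ 0.5157, -0.0007])]
[array([0.515 , 0.0104]), array([0.515 , 0.0048]), array([ 0.5151, -0.0008])]
[array([0.5144, 0.0096]), array([0.5144, 0.0044]), array([ 0.5145, -0.0009])]
```

View pics/w6c.png

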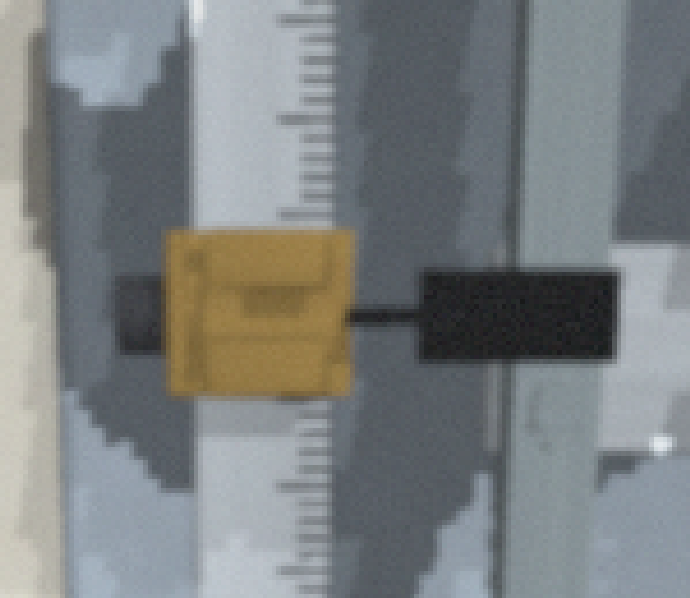

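servo_tool([
  [[0, 0, -45, 0, 0, 0], [15, 0, -45, 0, 0, 0], [35, 0, 0, 0, 0, 0], [35, 0, 0, 0, 0, 0], [0, 0, 0, 0, 0, 0]],
])

```text
time: 10.1
ee_pos: [0.5038, 0.0115, 0.1856]
tcp_rot: [-180.0, -0.0, 89.9]
wrist_force: [0.5, -0.2, -0.4]
opening: -0.0002
```

servo_tool([
  [[0, 0, 0, 0, 0, 0]],
])

```text
time: 10.2
ee_pos: [0.5037, 0.0093, 0.1853]
tcp_rot: [-180.0, 0.0, 89.8]
wrist_force: [0.5, -0.4, -0.5]
opening: -0.0001
```

```bash
python3 - <<'E'
from h import *
p=shot('wrist','w7'); s=shot('side','s7'); o=bot.get_obs(); print(o['time'],o['ee_pos'],o['tcp_rot'],o['wrist_force'])
print('cam',-np.array(p['R']).T@p['t'])
cv2.imwrite('pics/w7z.png',cv2.resize(cv2.imread('pics/w7.png'),(800,600),interpolation=2))
for X in [(.5115,.092,.101),(.4945,.092,.066)]:
  print(proj(p,X)/.64, proj(s,X))
E
```

```text
10.3 [0.50372211 0.00841858 0.1854033 ] [-1.79954906e+02  1.52710028e-02  8.96847546e+01] [-0.40863    -0.10578741 -0.29317625]
cam [0.50487089 0.0824602  0.3088735 ]
[[416.35131359 129.02061369]] [[211.44050797 179.53281358]]
[[377.61462561 132.80479019]] [[205.89615153 193.1276946 ]]
```

View pics/w7z.png

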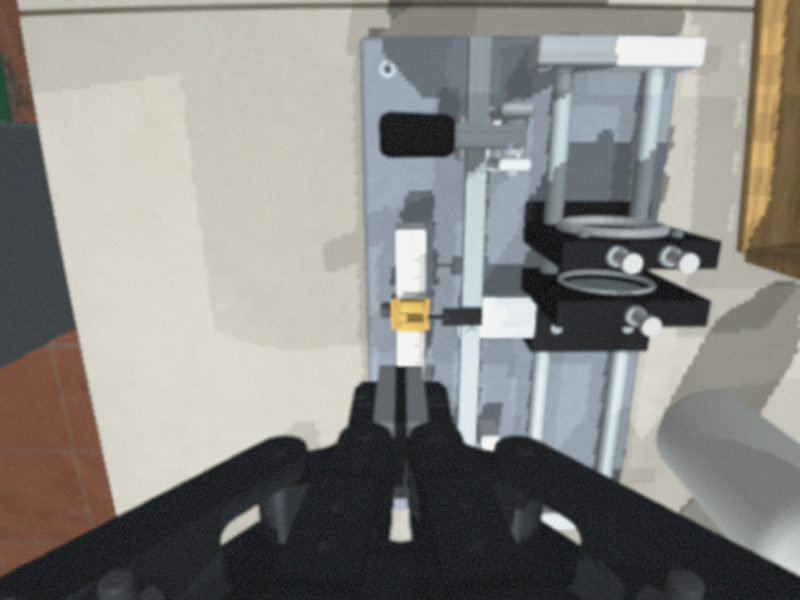

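servo_tool([
  [[41, 2, 0, 0, 0, 0], [41, 2, 0, 0, 0, 0], [0, 0, 20, 0, 0, 0], [0, 0, 23, 0, 0, 0], [0, 0, 0, 0, 0, 0]],
])

```text
time: 10.8
ee_pos: [0.5069, 0.0901, 0.1398]
tcp_rot: [-179.7, 0.1, 89.7]
wrist_force: [-0.8, -0.5, 0.2]
opening: 0.0001
```

servo_tool([
  [[0, 0, 0, 0, 0, 0], [0, -1, 4, 0, 0, 0], [0, -1, 4, 0, 0, 0], [0, 0, 0, 0, 0, 0]],
])

```text
time: 11.2
ee_pos: [0.5061, 0.0909, 0.1349]
tcp_rot: [-180.0, 0.0, 89.7]
wrist_force: [0.2, -1.0, 0.3]
opening: -0.0
```

servo_tool([
  [[0, -0.5, 3, 0, 0, 0], [0, -0.5, 3, 0, 0, 0], [0, -0.5, 3, 0, 0, 0], [0, -0.5, 3, 0, 0, 0]],
])

```text
time: 11.6
ee_pos: [0.5038, 0.0912, 0.1232]
tcp_rot: [-180.0, -0.0, 89.7]
wrist_force: [-10.3, -1.0, 12.2]
opening: -0.0001
```

servo_tool([
  [[0, -0.5, 3, 0, 0, 0], [0, -0.5, 3, 0, 0, 0], [0, -0.5, 3, 0, 0, 0]],
])

```text
time: 11.9
ee_pos: [0.5029, 0.0913, 0.1145]
tcp_rot: [179.9, -0.0, 89.7]
wrist_force: [-1.6, -0.5, 6.6]
opening: 0.0
```

Lever is moving at moderate force.

servo_tool([
  [[0, -0.7, 3, 0, 0, 0], [0, -0.7, 3, 0, 0, 0], [0, -0.7, 3, 0, 0, 0], [0, -0.7, 3, 0, 0, 0]],
])

```text
time: 12.3
ee_pos: [0.4999, 0.0913, 0.1024]
tcp_rot: [180.0, -0.0, 89.7]
wrist_force: [-2.6, 0.2, 6.4]
opening: 0.0
```

servo_tool([
  [[0, -0.5, 3, 0, 0, 0], [0, -0.5, 3, 0, 0, 0], [0, -0.5, 2, 0, 0, 0], [0, -0.5, 2, 0, 0, 0]],
])

```text
time: 12.7
ee_pos: [0.4976, 0.0913, 0.0922]
tcp_rot: [-180.0, -0.0, 89.7]
wrist_force: [-3.4, 0.8, 5.5]
opening: -0.0002
```

servo_tool([
  [[0, 0, 2, 0, 0, 0], [0, 0, 1, 0, 0, 0], [0, 0, 1, 0, 0, 0]],
])

```text
time: 13.0
ee_pos: [0.4975, 0.0913, 0.0881]
tcp_rot: [-180.0, -0.0, 89.7]
wrist_force: [-5.1, 0.1, 6.3]
opening: 0.0003
```

servo_tool([
  [[0, 0, 1, 0, 0, 0], [0, 0, 1, 0, 0, 0], [0, 0, 0, 0, 0, 0]],
])

```text
time: 13.3
ee_pos: [0.4974, 0.0913, 0.086]
tcp_rot: [-180.0, -0.0, 89.7]
wrist_force: [-2.4, 0.1, 2.8]
opening: 0.0001
```

servo_tool([
  [[0, 0, 1, 0, 0, 0], [0, 0, 0.5, 0, 0, 0], [0, 0, 0, 0, 0, 0]],
])

```text
time: 13.6
ee_pos: [0.4975, 0.0913, 0.0847]
tcp_rot: [-180.0, -0.0, 89.7]
wrist_force: [-4.9, -0.3, 7.1]
opening: -0.0001
```

servo_tool([
  [[0, 0, 1, 0, 0, 0], [0, 0, 0.5, 0, 0, 0], [0, 0, 0, 0, 0, 0]],
])

```text
time: 13.9
ee_pos: [0.4975, 0.0913, 0.0838]
tcp_rot: [-180.0, -0.0, 89.7]
wrist_force: [-7.7, 0.7, 12.2]
opening: -0.0001
```

servo_tool([
  [[0, 0, 0.5, 0, 0, 0], [0, 0, 0.5, 0, 0, 0], [0, 0, 0, 0, 0, 0]],
])

```text
time: 14.2
ee_pos: [0.4975, 0.0913, 0.0832]
tcp_rot: [-180.0, -0.0, 89.7]
wrist_force: [-9.7, 0.5, 14.3]
opening: 0.0002
```

servo_tool([
  [[0, -0.5, 0.6, 0, 0, 0], [0, 0, 0.6, 0, 0, 0], [0, 0, 0, 0, 0, 0]],
])

```text
time: 14.5
ee_pos: [0.4973, 0.0913, 0.0825]
tcp_rot: [179.9, -0.0, 89.7]
wrist_force: [-9.3, -0.9, 18.2]
opening: -0.0
```

servo_tool([
  [[0, 0, 0.6, 0, 0, 0], [0, 0, 0.6, 0, 0, 0], [0, 0, 0, 0, 0, 0]],
])

```text
time: 14.8
ee_pos: [0.4973, 0.0914, 0.0822]
tcp_rot: [179.9, -0.0, 89.7]
wrist_force: [-12.7, 0.1, 26.3]
opening: -0.0001
```

servo_tool([
  [[0, 0, -8, 0, 0, 0], [0, 0, -20, 0, 0, 0], [-40, 0, -40, 0, 0, 0], [-40, 0, -35, 0, 0, 0], [0, 0, 0, 0, 0, 0]],
])

```text
time: 15.3
ee_pos: [0.4987, 0.0154, 0.1803]
tcp_rot: [179.6, 0.0, 89.5]
wrist_force: [0.4, 0.1, 0.1]
opening: 0.0002
```

servo_tool([
  [[0, 0, 0, 0, 0, 0]],
])

```text
time: 15.4
ee_pos: [0.4975, 0.0176, 0.1762]
tcp_rot: [179.9, -0.0, 89.6]
wrist_force: [-0.3, 1.1, -0.5]
opening: 0.0004
```

```bash
python3 - <<'E'
from h import *
p=shot('wrist','w8'); s=shot('side','s8'); o=bot.get_obs(); print(o['time'],o['ee_pos'],o['tcp_rot'],o['wrist_force'])
cv2.imwrite('pics/w8z.png',cv2.resize(cv2.imread('pics/w8.png'),(800,600),interpolation=2))
cv2.imwrite('pics/s8z.png',cv2.resize(cv2.imread('pics/s8.png')[140:290,180:330],None,fx=4,fy=4,interpolation=2))
for X in [(.5115,.091,.101),(.4945,.091,.066)]:
  print(proj(p,X)/.64, (proj(s,X)-[180,140])*4)
E
```

```text
15.5 [0.49674457 0.01861626 0.17459267] [-1.79913639e+02 -7.18568104e-03  8.97237473e+01] [ 0.11882163 -0.74777396 -0.1350638 ]
[[431.86447311 153.12256473]] [[126.29990819 158.78806493]]
[[389.54146014 153.54127836]] [[104.0965136 213.2091289]]
```

View pics/w8z.png

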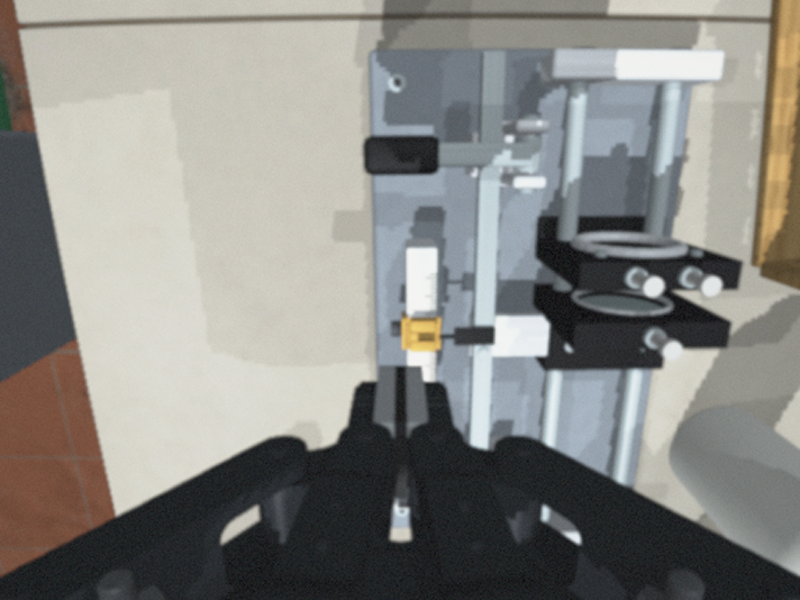

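View pics/s8z.png

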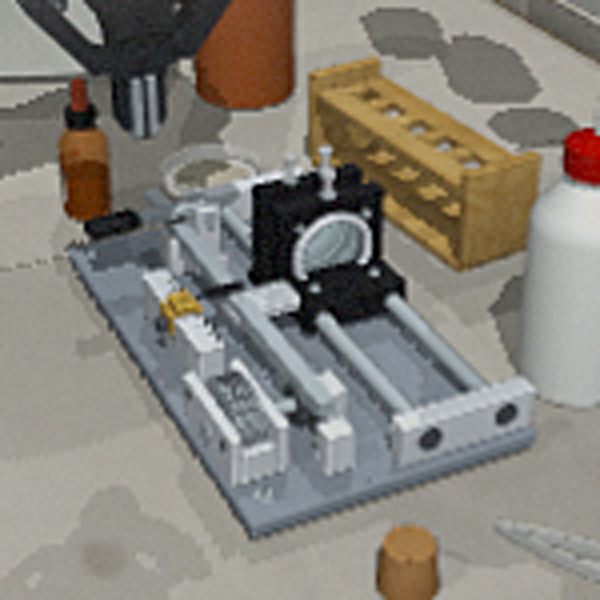

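servo_tool([
  [[-32, 2, 0, 0, 0, 0], [-32, 2, 20, 0, 0, 0], [-32, 2, 40, 0, 0, 0], [0, 0, 20, 0, 0, 0], [0, 0, 0, 0, 0, 0]],
])

```text
time: 16.0
ee_pos: [0.5002, -0.0765, 0.0923]
tcp_rot: [-179.6, -0.1, 89.7]
wrist_force: [0.0, -0.8, -0.3]
opening: 0.0001
```

servo_tool([
  [[0, 0, 0, 0, 0, 0]],
])

```text
time: 16.1
ee_pos: [0.5022, -0.0761, 0.0964]
tcp_rot: [-179.9, -0.0, 89.8]
wrist_force: [0.6, -0.2, 1.9]
opening: -0.0005
```

```bash
python3 - <<'E'
from h import *
p=shot('wrist','w9'); s=shot('side','s9'); o=bot.get_obs(); print(o['time'],o['ee_pos'],o['tcp_rot'],o['wrist_force'])
a=cv2.imread('pics/w9.png')[30:160,210:360]
cv2.imwrite('pics/w9c.png',cv2.resize(a,None,fx=4.6,fy=4.6,interpolation=2))
a=cv2.imread('pics/s9.png')[165:235,185:265]; cv2.imwrite('pics/s9c.png',cv2.resize(a,None,fx=8,fy=8,interpolation=2))
for X in [(.5115,.091,.101),(.4945,.091,.066),(.4945,.091,.070),(.5605,.091,.056)]:
  print((proj(s,X)-[185,165])*8)
E
```

```text
16.2 [ 0.50317713 -0.07621592  0.09794469] [1.79920313e+02 9.42349501e-03 8.97975842e+01] [ 0.1248833   0.26294074 -0.39714112]
[[212.59981638 117.57612987]]
[[168.19302719 226.4182578 ]]
[[167.36784023 215.40724262]]
[[362.04699535 210.01805036]]
```

View pics/w9c.png

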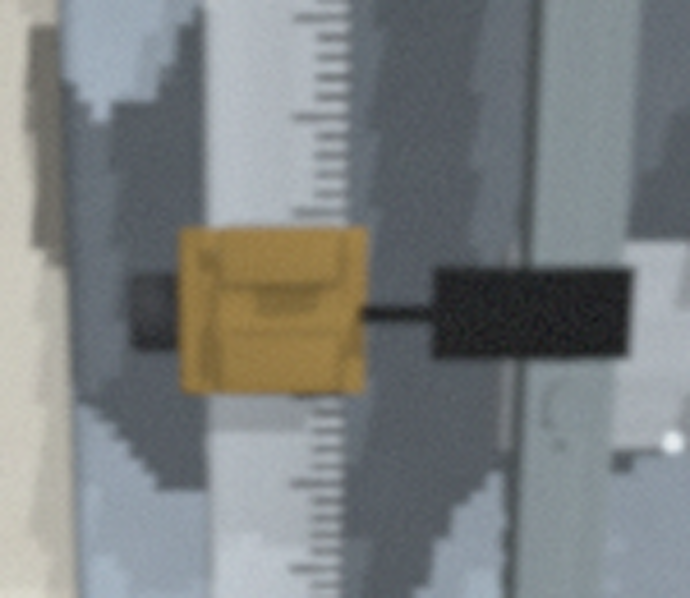

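View pics/s9c.png

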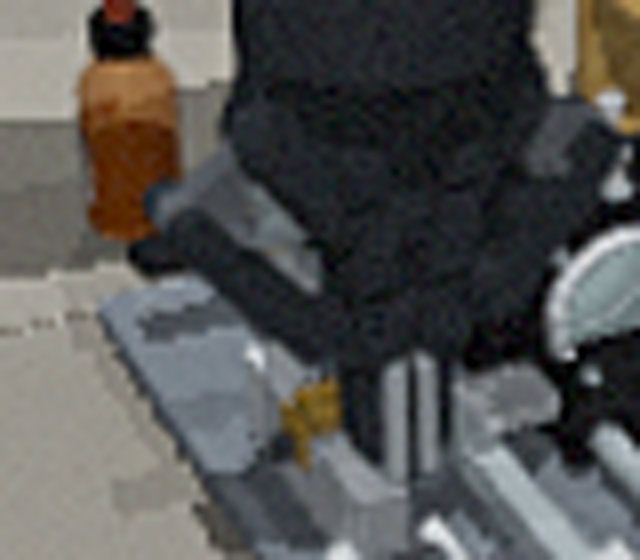

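```bash
python3 - <<'E'
from h import *
a=cv2.imread('pics/s8.png')[165:235,185:265]; a=cv2.resize(a,None,fx=8,fy=8,interpolation=2)
for X in [(-.018,.098,.056),(-.084,.098,.066),(-.096,.098,.066),(-.060,.098,.066)]:
  s=pickle.load(open('pics/s8.pkl','rb'))
  q=(proj(s,np.array(X)+[.579,-.006,0])[0]-[185,165]+.5)*8; cv2.circle(a,tuple(int(v) for v in q),2,(0,0,255),-1)
cv2.imwrite('pics/s8c.png',a)
E
```

```text
(no output)
```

View pics/s8c.png

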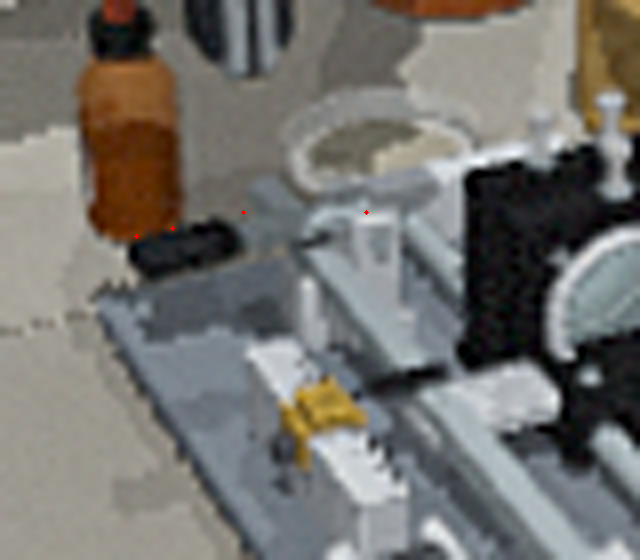

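servo_tool([
  [[0, 0, -40, 0, 0, 0], [0, 0, -40, 0, 0, 0], [0, 0, 0, 0, 0, 0], [0, 0, 0, 0, 0, 0], [0, 0, 0, 0, 0, 0]],
])

```text
time: 16.7
ee_pos: [0.5025, -0.0766, 0.1765]
tcp_rot: [-180.0, -0.0, 89.8]
wrist_force: [-0.1, -0.5, -0.1]
opening: 0.0
```

```bash
python3 - <<'E'
from h import *
o=bot.get_obs(); print(o['time'],o['ee_pos'],o['wrist_force']); print(bot.job_done())
E
```

```text
16.7 [ 0.50249582 -0.07659453  0.17654251] [-0.08924869 -0.49327517 -0.06627607]
the job is handed in; nothing more can be done
None
```

I rolled the pointer into the gauge notch, pressed the clamp lever down, and handed the job in at 16.7 s. No verdict came back.

- **Wheel:** Three fingertip strokes of about 18, 19 and 12 mm at roughly 6–15 N did it. The tip pressed harder than intended on two touch-downs, with brief peaks of about 26 N and 19 N on the wheel.
- **Pointer:** An overhead wrist picture taken after clamping shows the pointer about 0.3 mm from the middle of the gauge slide. I took the notch to be at the slide's middle. The same view before clamping showed about 0.5 mm.
- **Lever:** I pressed the grip until it stopped giving, with about 26 N at the end and the fingertip at about 63 mm. That is about 3 mm lower than the 66 mm you gave for the grip with the lever down. The side picture also shows the grip level and slightly below where I predicted it. That agrees with fully down, but I could not read the lever angle itself.
- **Surroundings:** In the pictures the cell and the stopper, dropper and petri dish looked unmoved. I did not measure any of them again at the end. The tweezers show only at the edge of the later views.
- **At hand-in:** The arm was raised clear of everything, and the wrist force was near zero.

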